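Find the release groove of the lens case by touch and spring its lid

TASK

Open the grey lens case by feel: with closed fingers, rest the fingertips on top of the left end of its front strip (left as seen from the robot), slide them along the strip to the right until they come to the release groove, and press down the catch inside the groove so that the lid springs open. Let the lid swing up by itself, without lifting or prying it with the fingers, and finish clear of it with the lid fully open. Leave everything else on the bench where it is.

Things in the scene. Friction and masses are not known exactly. Their poses are not given: they have to be found in the camera images.
- case: Dark grey storage case for microscope lenses with a clear-windowed lid, fixed to the bench: 230 mm deep (x -115 to +115), 304 mm wide (y), 60 mm high. Origin: centre of its underside, on the bench. x points away from the robot, from the front strip to the lid's hinge; y to the left seen from the robot; z up.
- strip (a point): Middle of the top of the flat level strip along the case's whole front edge, at case x -93, y 0, z 60 mm; axes as the case's. The strip is 44 mm deep (x) and 304 mm long (y), same grey as the case. Behind it (+x) an open channel 7 mm wide, then the lid, its top flush with the strip. One release groove crosses the strip.
- strip_end: Plain left end piece of that strip, fixed, 44 mm (x) by 80 mm (y) by 60 mm high: case y +72 to +152 mm. Origin on the bench at case x -87, y +112 mm. The groove, 46 mm long (y) with upright walls, open to front and top, is in one of the four 56 mm places right of this piece: its middle at case y +44, -12, -68 or -124 mm, differing from start to start.
- catch (a joint): Catch in the groove, same grey. Pad 20 mm (x) by 43 mm (y), at case x -113 to -93 mm, top 8 mm below the strip's. Value in rad: 0 at rest, 0.32 fully pressed. Pressed straight down 4 to 6 mm (3 to 7 N, about 0.2 rad) it tips and draws its hook off the lid; it springs back. The hook, at case x -78 to -66 mm behind the pad, up to z 57 mm, is not to be pressed.
- lid (a joint): Lid, grey frame with clear window, 163 mm deep, hinged at its far edge (case x +100, z 50 mm). Value in rad: 0 shut, 1.45 fully open, nearly upright. Once the catch is pressed a damped spring swings it fully open by itself in about 2 to 4 s; it needs free room above and must not stay leaning on the gripper.
- dish: Bystander: covered clear petri dish, 91 mm across, 30 mm high with its white knob. Origin: centre of its underside.
- tweezers: Bystander: steel tweezers lying flat, 127 mm long, 6 mm high, long side along its x. Origin: centre of its underside.
- cap: Bystander: small purple bottle cap, 34 mm across, 12 mm high. Origin: centre of its underside.
- tape: Bystander: roll of white tape lying flat, 60 mm across, 24 mm high. Origin: centre of its underside.
- eyepiece: Bystander: black microscope eyepiece standing upright, 38 mm across, 50 mm high. Origin: centre of its underside.
- bottle: Bystander: white bottle with black cap, 60 mm across, 115 mm high. Origin: centre of its underside.
- partsdish: Bystander: open clear dish of small brass parts, 60 mm across, 18 mm high. Origin: centre of its underside.

How it is judged:
By the outcome, as a careful person would: the job done as asked, in the order asked, and still so for the second after the job is handed in, with the robot touching nothing.
It also fails if it takes over 64 s, if anything falls off the work surface, if the arm or the gripper's body presses on something with over 40 N, if the wrist force passes 120 N, or if a joint passes its speed limit or range.

ROBOT

A 6-joint arm with a two-finger parallel gripper is mounted at the origin on the work surface. World frame = base frame: x ahead of the robot, y to its left, z up, the work surface at z = 0. Lengths are in mm, angles in rad, forces in N, time in s.
With the tool pointing down it reaches from about 400 to 925 mm from the base axis. Payload 12.5 kg.
Tool frame: the origin (TCP) lies between the finger pads, 19 mm behind the fingertips; this is the grasp point; z points along the fingers, y is the line along which they close (so a half turn about z gives the same grasp; the last joint's range is limited). The gripper opens to 95 mm and grips with 3 to 60 N. Pads are 20 mm wide; open, the fingers measure 119 mm over their backs; the gripper's body (75 mm by 180 mm) begins 59 mm behind the grasp point.
Start: joints at [1.15, 0.491, 1.559, -0, 1.092, -0.106], TCP at [193.499, 594.309, 233.461] pointing down, gripper open.
Joint ranges: [-3.1, 3.1], [-0.84, 2.19], [0.05, 2.79], [-1.13, 4.28], [0.06, 2.93], [-2.69, 2.69]. Speed limits (rad/s): [2.22, 2.22, 2.79, 3.14, 3.14, 3.14].

INTERFACE

Orientations are given as [roll, pitch, yaw] about the fixed x, y, z axes, in that order (R = Rz(yaw) Ry(pitch) Rx(roll)).
In Python, from cell import env gives the robot as it stands.
- The arm moves only by the shell command python3 steer.py 'ROWS'. ROWS is a JSON list of rows, 1 to 5 of them, each an object with the fields d (a list: dx, dy, dz in mm), twist (a turn about the tool's z in rad), aperture (the opening from 0.0 (shut) to 1.0 (fully open)); a field left out counts as zero (the opening has to be given); each row is the pose to reach, as a shift and turn from the pose commanded when the command began, along the tool's axes at that moment; what a row does not reach only later rows make up. A row lasts 1/12 s, in which the tool goes at most 41.7 mm and 0.125 rad, less where a joint would pass 70% of its speed; a pose out of reach is approached as far as the arm can. The fingers move at their own pace and stop on an object; the grip force is fixed at half the most. Time passes only in rows, so rows that do not move let the fingers close. It prints the time, the measured TCP pose, the force, the opening and the grip force at its end. Input that does not fit is refused with a message, and nothing moves.
- env.state(): the state, without advancing time (a new reading comes with each control period).
- env.read_camera(name): name is "scene" or "top"; returns (picture, depth): 420x560x3 uint8, red, green, blue; 420x560 float32, mm along the optical axis (not along the pixel's ray), 0 where there is no reading.
- env.camera_info(name): a dict with "vertical_fov" (degrees; the focal length in pixels is half the picture's height over the tangent of half this angle, whatever the lens; pixels are square), "cx", "cy" (the principal point, pixels), "dist_coeffs" ([k1, k2, p1, p2, k3] as OpenCV has them; the pictures are not rectified), "origin" and "attitude" of the camera in the world. Camera axes: x right, y down, z forward; pixel columns grow to the right and rows downward; lengths in mm; the calibration is good to about 2 mm. A picture is of the moment at which its call begins. camera_info takes no time and is no camera call.
- env.job_done(): hands the job in; it is judged then, once.
The state is a dict: "t": time; "joints": joint angles; "qvel": joint speeds; "tau": joint torques, N m; "eef_pos": TCP position; "tcp_rot": TCP orientation; "ft_force": force on the tool from outside, world axes, zero at the start; "moment": the same for the moment, N m; "opening": opening from 0.0 (shut) to 1.0 (fully open); "grip_force": force on a finger pad.
Only numpy, scipy, OpenCV 4.12 (cv2) and the standard library are available. Lean on these libraries where they do the work, as an engineer would, in place of code of your own. Each camera call takes 0.05 s, during which the arm holds its last target. There are 200 camera calls.

## Working session

There is one attempt and no reset: what is moved stays moved. The work goes in short steps, Python scripts to look and compute and a shell command to move; the robot and the scene stay as the last step left them, time stands still between calls to the robot, and variables do not carry over. Pictures are saved under pics/ and viewed, at most 10 in all, crops included, and the job is handed in when it is done.

```bash
ls; mkdir -p pics
python3 - <<'E'
from cell import env
import cv2
for n in("scene","top"):
    p,d=env.read_camera(n); cv2.imwrite(f"pics/{n}0.png",p[:,:,::-1]); import numpy as np; np.save(f"pics/{n}0.npy",d)
    print(n,env.camera_info(n))
s=env.state();print(s)
E
```

```text
cell.py
pics
steer.py
scene {'vertical_fov': 56.91976176722303, 'cx': 284.3200551167917, 'cy': 206.47082092791553, 'dist_coeffs': array([0.00324667, 0.        , 0.        , 0.        , 0.        ]), 'origin': array([ 964.18118609, -370.45256301,  742.09328954]), 'attitude': array([-2.43459843,  0.01833742,  0.7210626 ])}
top {'vertical_fov': 55.272387487833306, 'cx': 273.4466901348084, 'cy': 202.9648639315786, 'dist_coeffs': array([0.00402197, 0.        , 0.        , 0.        , 0.        ]), 'origin': array([548.15450334,  25.336658  , 833.30268024]), 'attitude': array([-3.10978035,  0.02328961, -1.57133976])}
{'t': 0.1, 'joints': array([ 1.15039026e+00,  4.91524553e-01,  1.55939159e+00,  1.20446813e-05,
        1.09167651e+00, -1.05582559e-01]), 'qvel': array([ 0.00034872, -0.00070407, -0.00282362, -0.00208858, -0.00083282,
       -0.00027888]), 'tau': array([ 3.64469553e-03, -6.13620472e+01, -2.58608651e+01,  6.94154366e-02,
        4.69973136e-02, -3.40982342e-05]), 'eef_pos': array([193.41764555, 594.11822277, 232.90340623]), 'tcp_rot': array([-3.14059935e+00, -1.16009166e-04,  2.82676353e+00]), 'ft_force': array([ 0.08932267, -0.11590642, -0.76948701]), 'moment': array([-0.02792876, -0.00853354,  0.02401526]), 'grip_force': 0.0, 'opening': 0.9982029515928883}
```

View pics/top0.png

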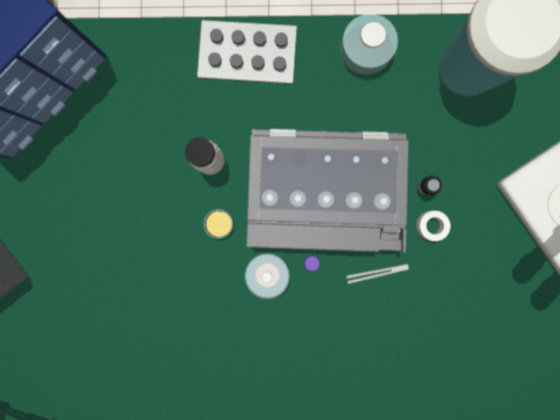

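View pics/scene0.png

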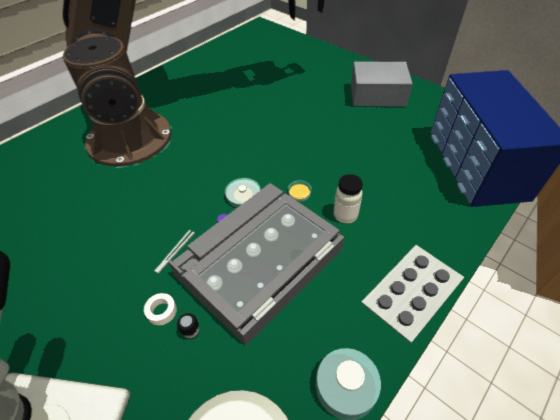

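The top view shows the case with its front strip near row 237, columns 248 to 405. The groove with the catch is at about columns 380-403, which is the rightmost place. The dish (267,275), cap (312,264) and tweezers (377,273) lie in front of it. The scene view agrees: the groove is at about (187,258).

```bash
cat > h.py <<'E'
import numpy as np,cv2
from cell import env
from scipy.spatial.transform import Rotation as R
def cam(n):
    i=env.camera_info(n); f=210/np.tan(np.radians(i["vertical_fov"]/2))
    K=np.array([[f,0,i["cx"]],[0,f,i["cy"]],[0,0,1]])
    return K,i["dist_coeffs"],R.from_euler("xyz",i["attitude"]).as_matrix(),i["origin"]
def rays(n,uv):
    K,D,M,o=cam(n); q=cv2.undistortPoints(np.float64(uv).reshape(-1,1,2),K,D)[:,0]
    return o,np.c_[q,np.ones(len(q))]@M.T
def plane(n,uv,z):
    o,r=rays(n,uv); return o+r*((z-o[2])/r[:,2])[:,None]
def cloud(n,d):
    v,u=np.mgrid[:420,:560]; o,r=rays(n,np.c_[u.ravel(),v.ravel()])
    return (o+r*d.reshape(-1,1)).reshape(420,560,3)
E
python3 - <<'E'
from h import *
for n in("top","scene"):
    d=np.load(f"pics/{n}0.npy"); P=cloud(n,d); p=cv2.imread(f"pics/{n}0.png")
    z=P[...,2]; near=(abs(P[...,0]-530)<170)&(abs(P[...,1])<200)
    m=near&(z>54)&(z<68)&(p.max(2).astype(int)-p.min(2)<25)&(d>0)
    m=cv2.morphologyEx(m.astype(np.uint8),cv2.MORPH_OPEN,np.ones((3,3)))
    k,l,st,_=cv2.connectedComponentsWithStats(m); b=1+np.argmax(st[1:,4])
    q=P[l==b]; print(n,len(q),"zmed",np.median(q[:,2]),"bench",np.median(z[(d>0)&near&(abs(z)<8)]))
    c=cv2.minAreaRect(np.float32(q[:,:2]));print(c,cv2.boxPoints(c).round(1).tolist())
p=cv2.imread("pics/top0.png");cv2.imwrite("pics/c.png",np.hstack([cv2.resize(p[205:265,235:335],None,fx=4,fy=4),cv2.resize(p[205:265,320:420],None,fx=4,fy=4)]))
E
```

```text
top 11668 zmed 56.94909886942867 bench -1.0420305387031021
((617.11376953125, -53.59150695800781), (292.6378173828125, 165.89572143554688), 89.96102142333984) [[534.0999755859375, -199.89999389648438], [700.0, -200.0], [700.2000122070312, 92.69999694824219], [534.2999877929688, 92.80000305175781]]
scene 10637 zmed 58.15545130386238 bench -0.1946119962311741
((592.4150390625, -53.951934814453125), (292.2568359375, 216.15304565429688), 89.63705444335938) [[483.3999938964844, -199.39999389648438], [699.5999755859375, -200.8000030517578], [701.4000244140625, 91.5], [485.29998779296875, 92.9000015258789]]
```

View pics/c.png

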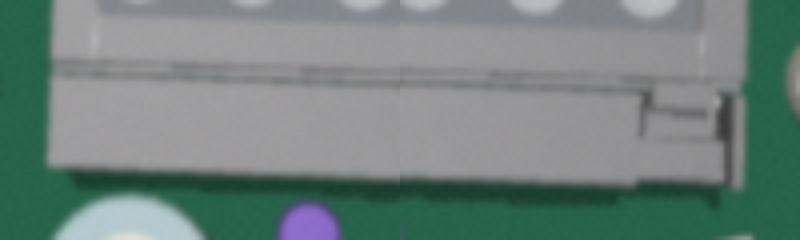

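The crop shows the strip top from about (247,225) to (405,251). The groove starts at column ~380 and its right wall is at ~402. My search window cut off the case, so I'll widen it.

Run:
```python
from h import *
for n in("top","scene"):
    d=np.load(f"pics/{n}0.npy"); P=cloud(n,d); p=cv2.imread(f"pics/{n}0.png")
    z=P[...,2]; near=(abs(P[...,0]-590)<180)&(abs(P[...,1]+60)<190)
    m=near&(z>52)&(z<68)&(p.max(2).astype(int)-p.min(2)<25)&(d>0)
    m=cv2.morphologyEx(m.astype(np.uint8),cv2.MORPH_OPEN,np.ones((3,3)))
    k,l,st,_=cv2.connectedComponentsWithStats(m)
    for b in np.argsort(-st[1:,4])[:2]+1:
        q=P[l==b]; c=cv2.minAreaRect(np.float32(q[:,:2])); print(n,len(q),np.median(q[:,2]),c,cv2.boxPoints(c).round(1).tolist())
    # strip-only heights
t=[(247.5,247.5),(251,131),(407.5,135.5),(405,252),(247.8,225.5),(380,228),(380,251),(402.5,250)]
print(plane("top",t,60).round(1))
```

```text
top 13516 56.92969601257141 ((624.21630859375, -61.1888427734375), (305.0769348144531, 177.82586669921875), 88.53868865966797) [[531.4000244140625, -211.39999389648438], [709.2000122070312, -215.89999389648438], [717.0, 89.0], [539.2000122070312, 93.5999984741211]]
top 3020 58.752337145195156 ((509.31378173828125, -31.74559783935547), (252.62539672851562, 45.861473083496094), 88.0870361328125) [[482.20001220703125, -157.1999969482422], [528.0, -158.8000030517578], [536.4000244140625, 93.69999694824219], [490.6000061035156, 95.30000305175781]]
scene 11954 58.246102328281154 ((601.0261840820312, -61.39813232421875), (306.0062561035156, 231.2957000732422), 88.3639907836914) [[481.1000061035156, -211.0], [712.2999877929688, -217.60000610351562], [721.0, 88.19999694824219], [489.79998779296875, 94.80000305175781]]
scene 9 59.22671365978033 ((488.9170837402344, -207.8087615966797), (4.536373615264893, 8.877443313598633), 86.42952728271484) [[484.29998779296875, -209.8000030517578], [493.20001220703125, -210.3000030517578], [493.5, -205.8000030517578], [484.6000061035156, -205.3000030517578]]
[[ 487.    93.4   60. ]
 [ 712.7   86.9   60. ]
 [ 702.3 -214.7   60. ]
 [ 478.9 -207.5   60. ]
 [ 529.4   92.8   60. ]
 [ 524.6 -160.6   60. ]
 [ 480.7 -160.2   60. ]
 [ 482.7 -202.8   60. ]]
```

```bash
cat >> h.py <<'E'
C=np.array([600.5,-61.]);YW=-0.0284
def report(cx,cy,z):
    s=env.state(); M=R.from_euler("xyz",s["tcp_rot"]).as_matrix(); p=s["eef_pos"]
    A=np.array([[np.cos(YW),-np.sin(YW)],[np.sin(YW),np.cos(YW)]])
    g=np.r_[C+A@[cx,cy],z]
    print("t",s["t"],"case xy",(A.T@(p[:2]-C)).round(1),"z",p[2].round(1),"yaw err",round(s["tcp_rot"][2]-YW-np.pi,3),"F",s["ft_force"].round(1),"op",round(s["opening"],2),"tool delta",(M.T@(g-p)).round(1))
E
python3 steer.py '[{"d":[-29, -26, 0], "twist":-0.1, "aperture":0}, {"d":[-58, -52, 0], "twist":-0.2, "aperture":0}, {"d":[-87, -78, 0], "twist":-0.286, "aperture":0}, {"d":[-116, -104, 0], "twist":-0.286, "aperture":0}, {"d":[-145, -130, 0], "twist":-0.286, "aperture":0}]'
python3 -c "from h import *;report(-104,125,130)"
```

```text
t: 0.52
eef_pos: [291.5, 424.1, 233.2]
tcp_rot: [-3.141, -0.0, 3.114]
ft_force: [1.2, 0.9, 0.0]
opening: 0.706
grip_force: 0.0
t 0.5167 case xy [-322.7  476.1] z 233.2 yaw err 0.001 F [1.2 0.9 0. ] op 0.71 tool delta [-218.4 -351.3  103.3]
```

```bash
python3 steer.py '[{"d":[-22, -34, 0], "aperture":0}, {"d":[-44, -68, 0], "aperture":0}, {"d":[-66, -102, 0], "aperture":0}, {"d":[-88, -136, 0], "aperture":0}, {"d":[-110, -170, 0], "aperture":0}]' >/dev/null
python3 steer.py '[{"d":[-22, -34, 0], "aperture":0}, {"d":[-44, -68, 0], "aperture":0}, {"d":[-66, -102, 0], "aperture":0}, {"d":[-88, -136, 0], "aperture":0}, {"d":[-108, -181, 0], "aperture":0}]' >/dev/null
python3 steer.py '[{"d":[0, 0, 30], "aperture":0}, {"d":[0, 0, 60], "aperture":0}, {"d":[0, 0, 90], "aperture":0}, {"d":[0, 0, 100], "aperture":0}, {"d":[0, 0, 100], "aperture":0}]'
python3 -c "from h import *;report(-104,125,79)"
```

```text
t: 1.77
eef_pos: [495.1, 75.6, 131.5]
tcp_rot: [-3.141, -0.005, 3.113]
ft_force: [-0.0, 0.0, 0.4]
opening: 0.006
grip_force: 0.0
t 1.7667 case xy [-109.3  133.6] z 131.5 yaw err -0.0 F [-0.   0.   0.4] op 0.01 tool delta [-5.5 -8.6 52.5]
```

```bash
python3 steer.py '[{"d":[-3, -3, 20], "aperture":0}, {"d":[-5, -7, 40], "aperture":0}, {"d":[-5, -7, 44], "aperture":0}, {"d":[-5, -7, 44], "aperture":0}, {"d":[-5, -7, 44], "aperture":0}]'
python3 - <<'E'
from h import *
report(-104,125,79)
p,d=env.read_camera("top");q,_=env.read_camera("scene")
cv2.imwrite("pics/d.png",np.hstack([cv2.resize(x,None,fx=4,fy=4)[:,:,::-1] for x in(p[150:270,220:320],q[170:290,210:310])]))
E
```

```text
t: 2.18
eef_pos: [501.3, 68.8, 90.7]
tcp_rot: [3.141, 0.001, 3.113]
ft_force: [0.2, 0.7, -0.2]
opening: 0.008
grip_force: 0.0
t 2.1833 case xy [-102.8  127. ] z 90.7 yaw err -0.0 F [ 0.2  0.7 -0.2] op 0.01 tool delta [ 1.2 -2.  11.7]
```

View pics/d.png

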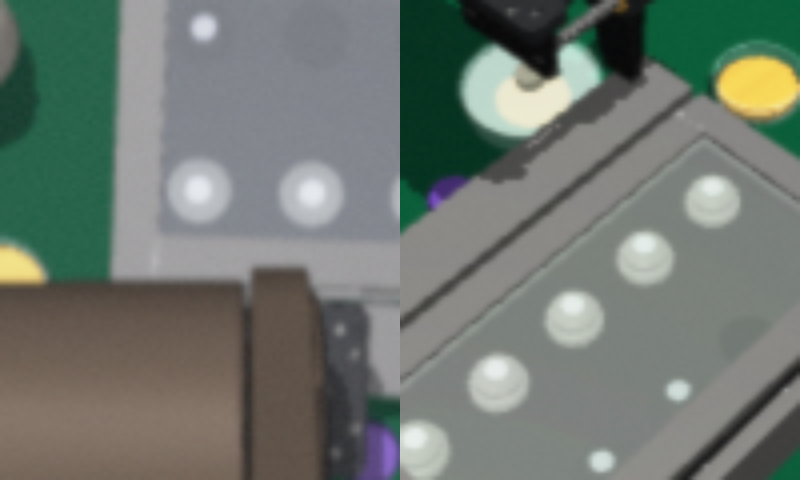

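The scene half shows the closed fingertip just above the strip's left end, at about scene pixel (267,189). I'll lower it gently.

```bash
python3 steer.py '[{"d":[0, -1, 3], "aperture":0}, {"d":[0, -1, 6], "aperture":0}, {"d":[0, -1, 8], "aperture":0}, {"d":[0, -1, 9], "aperture":0}, {"d":[0, -1, 9], "aperture":0}]'
python3 steer.py '[{"d":[0, 0, 0.5], "aperture":0}, {"d":[0, 0, 1], "aperture":0}, {"d":[0, 0, 1.5], "aperture":0}, {"d":[0, 0, 2], "aperture":0}, {"d":[0, 0, 2], "aperture":0}]'
python3 -c "from h import *;report(-104,125,79)"
```

```text
t: 2.7
eef_pos: [500.7, 67.6, 80.2]
tcp_rot: [3.142, -0.0, 3.113]
ft_force: [-0.3, 0.3, -0.8]
opening: 0.003
grip_force: 0.0
t: 3.12
eef_pos: [500.9, 67.5, 79.1]
tcp_rot: [3.142, 0.001, 3.113]
ft_force: [-2.0, -0.4, 11.3]
opening: 0.005
grip_force: 5.1
t 3.1167 case xy [-103.2  125.7] z 79.1 yaw err -0.0 F [-2.  -0.4 11.3] op 0.01 tool delta [ 0.8 -0.7  0.1]
```

```bash
python3 steer.py '[{"d":[0, -4, -0.4], "aperture":0}, {"d":[0, -12, -0.4], "aperture":0}, {"d":[0, -20, -0.4], "aperture":0}, {"d":[0, -28, -0.4], "aperture":0}, {"d":[0, -36, -0.4], "aperture":0}]'
python3 steer.py '[{"d":[0, -8, 0], "aperture":0}, {"d":[0, -16, 0], "aperture":0}, {"d":[0, -24, 0], "aperture":0}, {"d":[0, -32, 0], "aperture":0}, {"d":[0, -40, 0], "aperture":0}]'
python3 -c "from h import *;report(-104,125,79)"
```

```text
t: 3.53
eef_pos: [500.1, 30.8, 79.1]
tcp_rot: [3.141, 0.001, 3.112]
ft_force: [0.7, 4.7, 5.6]
opening: 0.006
grip_force: 2.9
t: 3.95
eef_pos: [498.8, -9.2, 79.1]
tcp_rot: [3.141, 0.001, 3.112]
ft_force: [0.9, 3.9, 6.9]
opening: 0.004
grip_force: 3.0
t 3.95 case xy [-103.1   48.9] z 79.1 yaw err -0.001 F [0.9 3.9 6.9] op 0.0 tool delta [ 1.  76.1  0.1]
```

```bash
python3 steer.py '[{"d":[0, -8, 0], "aperture":0}, {"d":[0, -16, 0], "aperture":0}, {"d":[0, -24, 0], "aperture":0}, {"d":[0, -32, 0], "aperture":0}, {"d":[0, -40, 0], "aperture":0}]'
python3 steer.py '[{"d":[0, -8, 0], "aperture":0}, {"d":[0, -16, 0], "aperture":0}, {"d":[0, -24, 0], "aperture":0}, {"d":[0, -32, 0], "aperture":0}, {"d":[0, -40, 0], "aperture":0}]'
python3 steer.py '[{"d":[0, -8, 0], "aperture":0}, {"d":[0, -16, 0], "aperture":0}, {"d":[0, -24, 0], "aperture":0}, {"d":[0, -32, 0], "aperture":0}, {"d":[0, -40, 0], "aperture":0}]'
python3 -c "from h import *;report(-104,-124,79)"
```

```text
t: 4.37
eef_pos: [497.6, -49.2, 79.1]
tcp_rot: [3.141, 0.001, 3.112]
ft_force: [0.6, 4.2, 7.4]
opening: 0.003
grip_force: 3.2
t: 4.78
eef_pos: [496.3, -89.1, 79.1]
tcp_rot: [3.141, 0.001, 3.112]
ft_force: [-0.2, 4.2, 7.9]
opening: 0.005
grip_force: 3.4
t: 5.2
eef_pos: [495.0, -129.0, 79.1]
tcp_rot: [3.141, 0.0, 3.112]
ft_force: [1.0, 5.6, 7.8]
opening: 0.005
grip_force: 3.6
t 5.2 case xy [-103.5  -71. ] z 79.1 yaw err -0.001 F [1.  5.6 7.8] op 0.0 tool delta [  0.5 -53.    0.1]
```

```bash
python3 steer.py '[{"d":[0, -8, 0], "aperture":0}, {"d":[0, -16, 0], "aperture":0}, {"d":[0, -24, 0], "aperture":0}, {"d":[0, -30, 0], "aperture":0}, {"d":[0, -34, 0], "aperture":0}]'
python3 steer.py '[{"d":[0, -3, 0], "aperture":0}, {"d":[0, -6, 0], "aperture":0}, {"d":[0, -9, 0], "aperture":0}, {"d":[0, -9, 0], "aperture":0}]'
python3 steer.py '[{"d":[0, -3, 0], "aperture":0}, {"d":[0, -6, 0], "aperture":0}, {"d":[0, -9, 0], "aperture":0}, {"d":[0, -9, 0], "aperture":0}]'
python3 -c "from h import *;report(-104,-124,79)"
```

```text
t: 5.62
eef_pos: [494.0, -163.3, 79.0]
tcp_rot: [3.141, 0.0, 3.112]
ft_force: [-1.1, 0.9, -0.6]
opening: 0.004
grip_force: 0.0
t: 5.95
eef_pos: [493.8, -171.9, 78.7]
tcp_rot: [3.142, -0.0, 3.112]
ft_force: [-0.9, -0.1, 0.4]
opening: 0.001
grip_force: 0.0
t: 6.28
eef_pos: [493.7, -180.8, 78.8]
tcp_rot: [-3.142, 0.0, 3.113]
ft_force: [-0.3, -0.6, 0.0]
opening: 0.006
grip_force: 0.0
t 6.2833 case xy [-103.3 -122.8] z 78.8 yaw err -0.001 F [-0.3 -0.6  0. ] op 0.01 tool delta [ 0.7 -1.2 -0.2]
```

The contact force fell to zero at about case y -105, so the tips have come to the groove and are now centred in it. I'll press down next.

```bash
python3 steer.py '[{"d":[0, 0, 2], "aperture":0}, {"d":[0, 0, 4], "aperture":0}, {"d":[0, 0, 6], "aperture":0}, {"d":[0, 0, 7], "aperture":0}, {"d":[0, 0, 7], "aperture":0}]'
python3 steer.py '[{"d":[0, 0, 1.5], "aperture":0}, {"d":[0, 0, 3], "aperture":0}, {"d":[0, 0, 4], "aperture":0}, {"d":[0, 0, 5], "aperture":0}, {"d":[0, 0, 5], "aperture":0}]'
python3 -c "from h import *;report(-104,-124,66)"
```

```text
t: 6.7
eef_pos: [493.5, -180.2, 71.5]
tcp_rot: [3.141, -0.0, 3.113]
ft_force: [0.8, 0.2, 0.4]
opening: -0.0
grip_force: 0.0
t: 7.12
eef_pos: [492.8, -180.1, 66.9]
tcp_rot: [3.141, -0.002, 3.113]
ft_force: [-4.4, -0.5, 5.9]
opening: 0.007
grip_force: 3.6
t 7.1167 case xy [-104.3 -122.1] z 66.9 yaw err -0.0 F [-4.4 -0.5  5.9] op 0.01 tool delta [-0.3 -1.9  0.9]
```

```bash
python3 steer.py '[{"d":[0, 0, 0.5], "aperture":0}, {"d":[0, 0, 1.2], "aperture":0}, {"d":[0, 0, 1.2], "aperture":0}, {"d":[0, 0, 1.2], "aperture":0}]'
python3 - <<'E'
from h import *
report(-104,-124,66)
p,d=env.read_camera("top");q,e=env.read_camera("scene")
P=cloud("scene",e); m=(P[...,0]>545)&(P[...,0]<720)&(P[...,1]<80)&(P[...,1]>-80)&(e>0);print("scene max z over lid",np.percentile(P[m][:,2],[50,95,99]))
cv2.imwrite("pics/e.png",cv2.resize(q[150:350,110:370],None,fx=3,fy=3)[:,:,::-1])
E
```

```text
t: 7.45
eef_pos: [493.0, -180.2, 65.8]
tcp_rot: [3.141, -0.001, 3.113]
ft_force: [-4.0, -0.1, 7.0]
opening: 0.005
grip_force: 3.4
t 7.45 case xy [-104.  -122.2] z 65.8 yaw err -0.0 F [-4.  -0.1  7. ] op 0.0 tool delta [-0.  -1.8 -0.2]
scene max z over lid [ 83.70945237 119.85463703 123.09266474]
```

View pics/e.png

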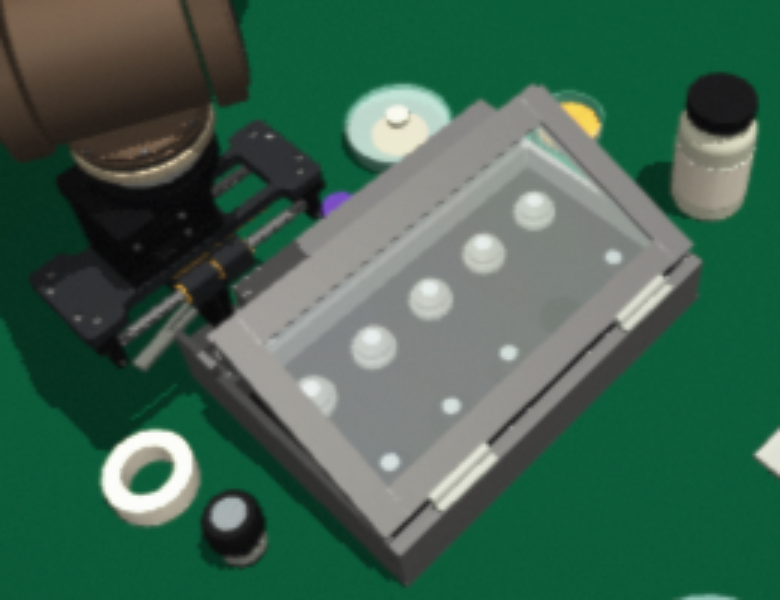

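The lid is swinging up freely, its front edge at about (530,95)-(220,335) in the crop and clear of the gripper. I'll let it pass, then lift and back off.

```bash
python3 steer.py '[{"aperture":0}, {"aperture":0}, {"aperture":0}, {"aperture":0}, {"aperture":0}]' >/dev/null
python3 steer.py '[{"d":[0, 0, -4], "aperture":0}, {"d":[0, 0, -10], "aperture":0}, {"d":[0, 0, -20], "aperture":0}, {"d":[0, 0, -30], "aperture":0}, {"d":[0, 0, -30], "aperture":0}]'
python3 steer.py '[{"d":[8, 0, -15], "aperture":0}, {"d":[20, 0, -35], "aperture":0}, {"d":[32, 0, -55], "aperture":0}, {"d":[40, 0, -75], "aperture":0}, {"d":[40, 0, -80], "aperture":0}]'
python3 steer.py '[{"aperture":0}, {"aperture":0}, {"aperture":0}, {"aperture":0}, {"aperture":0}]' >/dev/null
python3 steer.py '[{"aperture":0}, {"aperture":0}, {"aperture":0}, {"aperture":0}, {"aperture":0}]' >/dev/null
python3 steer.py '[{"aperture":0}, {"aperture":0}, {"aperture":0}, {"aperture":0}, {"aperture":0}]' >/dev/null
python3 steer.py '[{"aperture":0}, {"aperture":0}, {"aperture":0}, {"aperture":0}, {"aperture":0}]' >/dev/null
python3 steer.py '[{"aperture":0}, {"aperture":0}, {"aperture":0}, {"aperture":0}, {"aperture":0}]'
cat > look.py <<'E'
from h import *
A=np.array([[np.cos(YW),-np.sin(YW)],[np.sin(YW),np.cos(YW)]])
q,e=env.read_camera("scene");P=cloud("scene",e)
c=(P[...,:2]-C)@A
m=(c[...,0]>-40)&(c[...,0]<160)&(abs(c[...,1])<140)&(P[...,2]>90)&(e>0)
print(len(c[m]), "line x vs z", np.polyfit(P[...,2][m],c[m][:,0],1) if m.sum()>20 else 0,"zmax",np.percentile(P[...,2][m],99))
cv2.imwrite("pics/f.png",q[:,:,::-1])
E
python3 look.py
```

```text
t: 8.38
eef_pos: [494.5, -180.7, 97.8]
tcp_rot: [-3.14, 0.003, 3.113]
ft_force: [1.2, 0.5, 0.1]
opening: 0.007
grip_force: 0.0
t: 8.8
eef_pos: [453.2, -179.4, 178.3]
tcp_rot: [-3.14, 0.003, 3.112]
ft_force: [0.5, 0.3, 0.0]
opening: 0.005
grip_force: 0.0
t: 10.88
eef_pos: [453.7, -179.2, 175.6]
tcp_rot: [3.142, 0.0, 3.113]
ft_force: [-0.7, 0.1, 0.5]
opening: 0.006
grip_force: 0.0
6165 line x vs z [ -0.13855736 116.72399501] zmax 218.9169781752418
```

View pics/f.png

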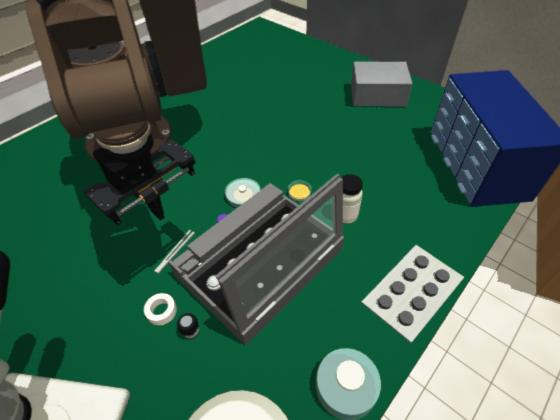

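The lid stands nearly upright (edge from about (225,270) to (340,185)), roughly 1.43 rad open. The gripper is clear and the bystanders haven't moved. I'll wait one more second and re-measure before handing in.

```bash
python3 steer.py '[{"d":[10, 0, 0], "aperture":0}, {"d":[20, 0, 0], "aperture":0}, {"d":[20, 0, 0], "aperture":0}, {"d":[20, 0, 0], "aperture":0}, {"d":[20, 0, 0], "aperture":0}]' >/dev/null
python3 steer.py '[{"aperture":0}, {"aperture":0}, {"aperture":0}, {"aperture":0}, {"aperture":0}]' >/dev/null
python3 steer.py '[{"aperture":0}, {"aperture":0}, {"aperture":0}, {"aperture":0}, {"aperture":0}]' >/dev/null
python3 steer.py '[{"aperture":0}, {"aperture":0}, {"aperture":0}, {"aperture":0}, {"aperture":0}]'
python3 look.py && python3 -c "from cell import env;print(env.job_done())"
```

```text
t: 12.6
eef_pos: [433.7, -178.6, 175.6]
tcp_rot: [3.141, 0.0, 3.113]
ft_force: [-0.6, -0.8, -0.2]
opening: 0.005
grip_force: 0.0
6163 line x vs z [ -0.13886032 116.75837782] zmax 218.96909549046285
the job is handed in; nothing more can be done
None
```

The case is open and the job is handed in: I felt along the strip to the groove (the rightmost place) and pressed the catch; the lid sprang up by itself to about 1.43 rad, nearly upright and steady, with the gripper clear and no bystander visibly moved.

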